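Lock the retaining bar over a digestion vessel with a square key

ROBOT

A 7-joint arm with a two-finger parallel gripper is mounted at the origin on the work surface. World frame = base frame: x ahead of the robot, y to its left, z up, the work surface at z = 0. Lengths are in m, angles in rad, forces in N, time in s.
With the tool pointing down it reaches from about 0.4 to 0.85 m from the base axis. Payload 4.5 kg.
Tool frame: the origin (TCP) lies at the very end of the fingers, on their centre line; the grasp point (between the pads) lies 19 mm behind it; z points along the fingers, y is the line along which they close (so a half turn about z gives the same grasp; the last joint's range is limited). The gripper opens to 88 mm and grips with 3 to 60 N. Pads are 18 mm wide; open, the fingers measure 123 mm over their backs; the gripper's body (75 mm by 187 mm) begins 45 mm behind the grasp point.
Start: joints at [-1.223, 0.689, -0.195, 1.565, 0.157, 0.902, -0.215], TCP at [0.193, 0.595, 0.239] pointing down, gripper open.
Joint ranges: [-3.01, 3.01], [-0.46, 2.08], [-1.47, 1.51], [0.13, 2.56], [-1, 4.14], [0.04, 2.09], [-2.66, 2.66]. Speed limits (rad/s): [2.57, 2.57, 3.14, 3.14, 3.14, 3.14, 3.14].

INTERFACE

Orientations are given as a unit quaternion [x, y, z, w].
In Python, from plant import r gives the robot as it stands. The module is installed in compiled form; this text tells all that it offers.
- The arm moves only by the shell command python3 -m pendant 'ROWS' [FORCE]. ROWS is JSON, one flat list of numbers, 7 for each row, row after row: the opening, from 0 (shut) to 1 (fully open), then the shift along the tool's x, y, z scaled (see below), then the turn, a rotation vector about the tool's x, y, z scaled (see below). A call has 1 to 12 rows; each row is the pose to reach, as a shift and turn from the pose commanded when the call began, along the tool's axes at that moment; what a row does not reach only later rows make up. The controller multiplies each number of a shift by 0.15 m and each number of a turn by pi/2 rad. A row lasts 1/10 s, in which the tool goes at most 50 mm and 8.59 degrees, less where a joint would pass 70% of its speed; a pose out of reach is approached as far as the arm can. A call with a number of a shift or a turn outside -1 to 1 is refused whole. A call with a gripper value outside its range is refused whole. The fingers move at their own pace and stop on an object; FORCE is the grip in N (left out, the last holds). Time passes only in rows, so rows that repeat a pose let the fingers close. It gives the time, the measured TCP pose, the force, the opening and the grip force at its end, in the units of the state.
- r.get_state(): the state, without advancing time (a new reading comes with each control period).
- r.snapshot(name): name is "side" or "top" or "wrist"; returns a dict with "img" (384x512x3 uint8, red, green, blue), "mtx" (3x3 intrinsics, pixels), "k1" (the pictures are not rectified: a ray, as slopes to the right and down, at radius r is drawn at 1 + k1 r^2 times it, then the intrinsics apply), "cam_to_world" (4x4, takes a point from camera to world coordinates). Camera axes: x right, y up, looking along -z (the intrinsics and any distortion apply to the point x, -y, -z); pixel columns grow to the right and rows downward; lengths in m; the calibration is good to about 2 mm. A picture is of the moment at which its call begins. There is no depth.
- r.finish_job(): hands the job in; it is judged then, once.
The state is a dict: "clock": time; "q": joint angles; "qd": joint speeds; "joint_torque": joint torques, N m; "tool_pos": TCP position; "eef_rot": TCP orientation; "contact_force": force on the tool from outside, world axes, zero at the start; "moment": the same for the moment, N m; "opening": opening from 0.0 (shut) to 1.0 (fully open); "finger_force": force on a finger pad.
Only numpy, scipy, OpenCV 4.12 (cv2) and the standard library are available. Lean on these libraries where they do the work, as an engineer would, in place of code of your own. Each camera call takes 0.05 s, during which the arm holds its last target. There are 200 camera calls.

TASK

Lock the steel vessel onto its shaker platform: take the square T-key from its stand, fit its tip fully into the square recess on top of the pivot and turn it clockwise (seen from above) until the retaining bar lies over the vessel against its stop pin. Then pull the key out and put it back upright in its stand, fully down. Move the bar only with the key in its recess, do not touch the bar or pivot with the gripper, and leave the vessel and the other things on the bench where they are.

Things in the scene. Friction and masses are not known exactly. Their poses are not given: they have to be found in the camera images.
- platform: Fixed grey platform, plate 210 x 140 x 12 mm thick. Origin on the table under the pivot axis; its plate reaches 60 mm to -x and 150 mm to +x of it, 70 mm to each side. Its own z is up; the vessel stands 92 mm from the pivot along its own +x. A thin upright stop pin beside the bar's final place on the -y side, 82 mm high.
- socket (a point): Pivot axis at the pivot's flat top, 94 mm above the table: mouth of the square recess, 31 mm wide (2 mm chamfer), 24 mm deep, in a 50 mm square steel insert inside a round collar of 82 mm diameter, both flush. Axes are the platform's: how the square is turned differs each time and is not given (see it or find it by touch); it turns with the bar, stiffly (0.3 Nm).
- bar (a joint): Turn of pivot and retaining bar, rad, growing clockwise seen from above. 0: open stop, bar 1.4 rad counterclockwise of the platform's +x; 1.4: bar along platform +x, over the vessel, against the stop pin. Stays where it is left. Bar: 22 mm wide, reaching 130 mm from the axis, 68 to 83 mm above the table.
- vessel: Loose steel vessel with lid, 64 mm diameter, 55 mm tall, standing in a low ring on the platform. Origin at the centre of its underside.
- stand: Fixed grey key stand, block 80 x 80 x 50 mm tall with one round hole in the middle of its top, 41 mm diameter, 35 mm deep, then 28 mm diameter for the key's nose; the key's shoulder rests on the step. Origin at the centre of its underside.
- stand_hole0 (a point): Centre of the mouth of the stand's hole, 50 mm above the table.
- key: Loose steel T-key, 119 mm tall, 350 g, standing tip down in the stand. Origin: centre of the nose's end; z along the key, x along the crossbar. Round tapered nose: 10 to 26 mm diameter over the lowest 10 mm; then the square tip, 26 x 26 mm, up to 36 mm, sides parallel to the crossbar's; round shank, 20 mm. Crossbar handle: 74 mm along x, 18 mm thick along y, from 85 to 119 mm.
- key_tip (a point): Centre of the nose's end (the key's origin); 45 mm below the hole's mouth when the key stands in its stand.
- beaker: Bystander: glass beaker, 68 mm diameter, 75 mm tall, near the key stand. Origin: centre of its underside.
- cap: Bystander: spare steel vessel lid, 64 mm diameter, 21 mm tall, lying beside the platform. Origin: centre of its underside.
- amber_bottle: Bystander: brown glass bottle, 52 mm diameter, 120 mm tall, in the middle of the bench. Origin: centre of its underside.
- crucible: Bystander: white bowl, 56 mm diameter, 34 mm tall, in the middle of the bench near the robot. Origin: centre of its underside.

How it is judged:
On the way, in this order (a step that is already met when the one before it is completed fails the run):
1. the key's tip is in the recess, before the bar has been turned (z of key_tip in the frame of socket below -0.016 m and horizontal distance between key_tip and socket below 0.005 m and value of joint bar below 0.5 rad), for 0.1 s.
2. the bar has been turned to its stop, the key still in the recess (value of joint bar above 1.3 rad and z of key_tip in the frame of socket below -0.014 m and horizontal distance between key_tip and socket below 0.006 m), for 0.1 s.
At the end, for the whole second after the job is handed in: The bar is turned to its stop (more than 1.3 of 1.4 rad), over the vessel; the key stands upright (within 0.15 rad), released and at rest in its stand's hole (tip within 7 mm of the hole's axis and at least 38 mm below its mouth); the vessel has moved less than 10 mm (value of joint bar above 1.3 rad and horizontal distance between key_tip and stand_hole0 below 0.007 m and z of key_tip in the frame of stand_hole0 below -0.038 m and angle between key's own z axis and vertical below 0.15 rad and linear speed of key below 0.02 m/s and distance of vessel from where it was at the start of the episode below 0.01 m); the robot touches nothing.
It fails at once if the gripper or arm touches the bar or pivot (contact force between any of the fingers, the arm and bar above 1 N).
It fails at once if the bar is turned well away from its start while the key is not in the recess (value of joint bar between 0.5 and 1.2 rad and horizontal distance between key_tip and socket above 0.012 m).
It fails at once if the vessel is shifted by more than 15 mm or tipped (distance of vessel from where it was at the start of the episode above 0.015 m or angle between vessel's own z axis and vertical above 0.3 rad).
It fails at once if a bystander is moved by more than 30 mm or tipped over (distance of any of beaker, cap, amber_bottle, crucible from where it was at the start of the episode above 0.03 m or angle between any of beaker, amber_bottle's own z axis and vertical above 0.6 rad).
It also fails if it takes over 72 s, if anything falls off the work surface, if the arm or the gripper's body presses on something with over 40 N, if the wrist force passes 120 N, or if a joint passes its speed limit or range.

## Working session

There is one attempt and no reset: what is moved stays moved. The work goes in short steps, Python scripts to look and compute and a shell command to move; the robot and the scene stay as the last step left them, time stands still between calls to the robot, and variables do not carry over. Pictures are saved under pics/ and viewed, at most 10 in all, crops included, and the job is handed in when it is done.

```bash
mkdir -p pics; python3 - <<'E'
from plant import r
import cv2,numpy as np
s=r.get_state();print(s)
for n in("top","side"):
    d=r.snapshot(n);cv2.imwrite(f"pics/{n}0.png",cv2.resize(d["img"][:,:,::-1],(800,600),interpolation=cv2.INTER_CUBIC));print(n,d["mtx"],d["k1"],d["cam_to_world"])
E
```

```text
{'clock': 0.0, 'q': array([-1.22320793,  0.68994383, -0.19451097,  1.56633033,  0.15731435,
        0.90245956, -0.21509385]), 'qd': array([ 0.00015875, -0.00138897,  0.00032216, -0.00048628, -0.00042273,
       -0.00032366, -0.00022386]), 'joint_torque': array([-4.04404700e-04, -5.27551603e+01, -1.26688868e+00, -1.53425646e+01,
       -5.26121620e-02,  6.75702584e-03,  1.71428037e-04]), 'tool_pos': array([0.19277671, 0.59388594, 0.23793864]), 'eef_rot': array([ 1.56204120e-01,  9.87724409e-01, -8.71706575e-04, -6.79076225e-05]), 'contact_force': array([-0.614811  ,  0.29762591,  0.34406529]), 'moment': array([0.00749814, 0.01423752, 0.03264315]), 'finger_force': 0.0, 'opening': 1.0032030070935678}
top [[372.08100675   0.         258.25956309]
 [  0.         372.08100675 196.11781016]
 [  0.           0.           1.        ]] 0.023395642452188527 [[-0.02782831  0.9955392  -0.09015151  0.48352981]
 [-0.99908828 -0.03062135 -0.02974788 -0.07105141]
 [-0.03237574  0.08924149  0.99548369  1.02443095]
 [ 0.          0.          0.          1.        ]]
side [[474.10260551   0.         257.7810657 ]
 [  0.         474.10260551 182.85144534]
 [  0.           0.           1.        ]] -0.13851205987704795 [[ 0.99648189  0.06908555 -0.04744497  0.51107013]
 [-0.08316008  0.74479763 -0.66208828 -0.82492357]
 [-0.01040384  0.66370451  0.74792252  0.97397141]
 [ 0.          0.          0.          1.        ]]
```

View pics/top0.png

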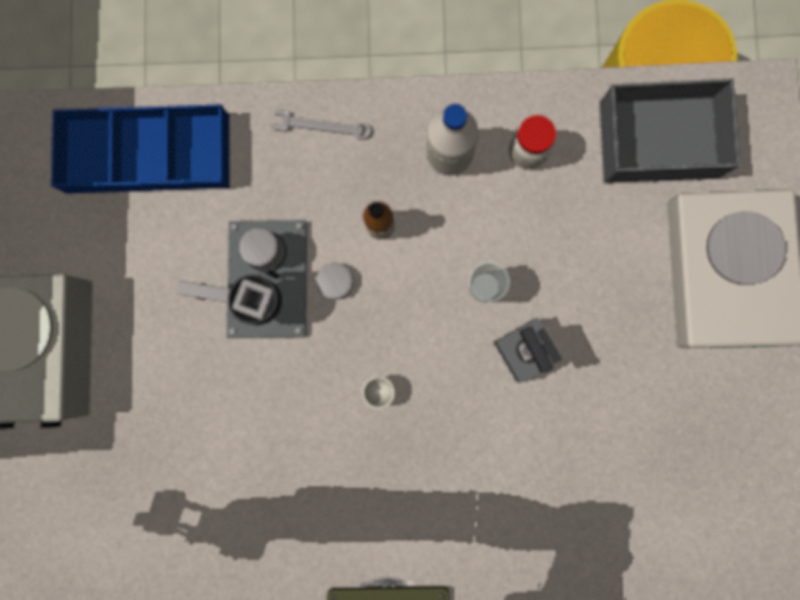

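View pics/side0.png

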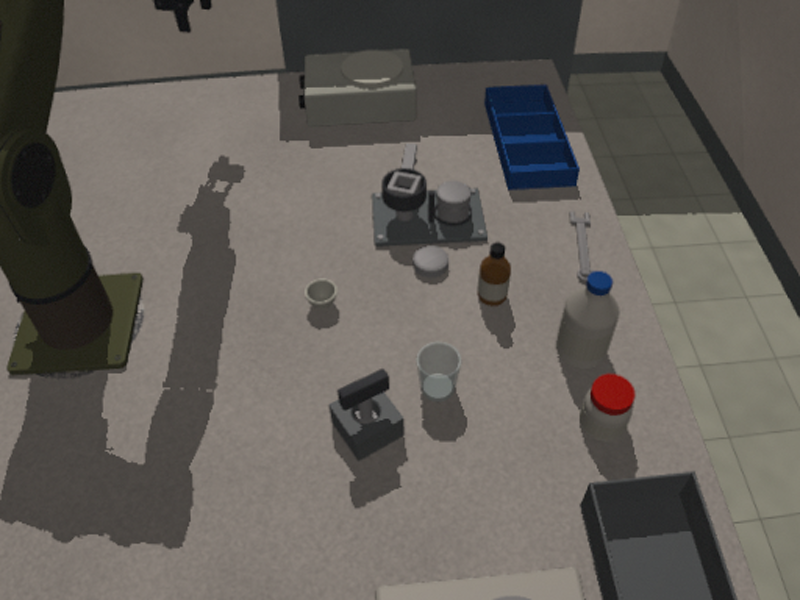

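```bash
cat > h.py <<'E'
from plant import r
import cv2,numpy as np
from scipy.spatial.transform import Rotation as R
def ray(d,u,v):
    m=d["mtx"];x,y=(u-m[0,2])/m[0,0],(v-m[1,2])/m[1,1]
    a,b=x,y
    for _ in range(20):
        f=1+d["k1"]*(a*a+b*b);a,b=x/f,y/f
    T=d["cam_to_world"];return T[:3,3],T[:3,:3]@np.array([a,-b,-1])
def at(d,u,v,z):
    o,w=ray(d,u,v);return o+w*(z-o[2])/w[2]
def proj(d,p):
    T=d["cam_to_world"];c=T[:3,:3].T@(np.array(p)-T[:3,3]);a,b=c[0]/-c[2],-c[1]/-c[2]
    f=1+d["k1"]*(a*a+b*b);m=d["mtx"];return np.array([m[0,0]*a*f+m[0,2],m[1,1]*b*f+m[1,2]])
def crop(img,u0,v0,w,h,s):
    return cv2.resize(img[v0:v0+h,u0:u0+w,::-1],(w*s,h*s),interpolation=cv2.INTER_CUBIC)
def go(p,yaw):
    """shift, turn (scaled) to put TCP at p, pointing down, tool y at world angle yaw (mod pi, nearest)"""
    s=r.get_state();q=R.from_quat(s["eef_rot"]);M=q.as_matrix()
    best=None
    for k in(0,np.pi):
        y=np.array([np.cos(yaw+k),np.sin(yaw+k),0]);z=np.array([0,0,-1.]);G=np.c_[np.cross(y,z),y,z]
        t=R.from_matrix(M.T@G).as_rotvec()
        if best is None or np.linalg.norm(t)<np.linalg.norm(best):best=t
    print("shift",np.round(M.T@(np.array(p)-s["tool_pos"])/.15,4),"turn",np.round(best/(np.pi/2),4),"yaw now",np.arctan2(M[1,1],M[0,1]),"pos",s["tool_pos"],"q7",s["q"][6])
E
python3 - <<'E'
from h import *
t=r.snapshot("top");s=r.snapshot("side")
a=crop(t["img"],105,130,100,75,4);b=crop(t["img"],295,180,100,75,4)
c=crop(s["img"],225,85,100,75,4);d=crop(s["img"],195,225,100,75,4)
cv2.imwrite("pics/c1.png",np.vstack([np.hstack([a,b]),np.hstack([c,d])]))
E
```

```text
(no output)
```

View pics/c1.png

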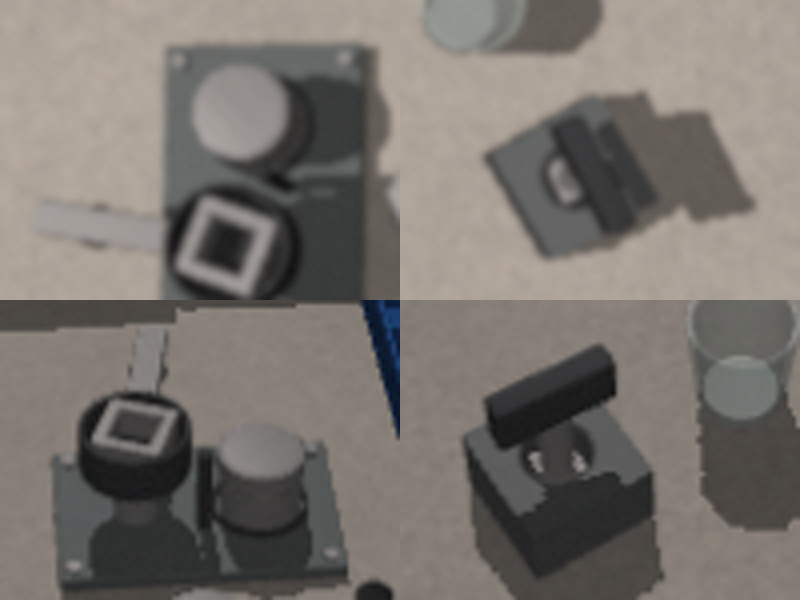

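The crops show the following (crop pixels). In the top view, the insert corners are about (207,194), (279,212), (253,297) and (177,282), with the bar pointing left. The handle's top face corners are about (552,124), (577,116), (633,222) and (606,235). The stand's top corners are about (486,157), (597,96) and (548,258).

```bash
python3 - <<'E'
from h import *
t=r.snapshot("top");s=r.snapshot("side")
T=lambda x,y,z,o=(105,130):at(t,o[0]+x/4-.375,o[1]+y/4-.375,z)
S=lambda x,y,z,o=(225,85):at(s,o[0]+x/4-.375,o[1]+y/4-.375,z)
def rep(n,P):
    P=np.array(P);print(n,P.mean(0).round(4),[round(np.linalg.norm(P[i]-P[i-1]),4) for i in range(len(P))],[round(np.degrees(np.arctan2(*(P[i]-P[i-1])[1::-1])),1) for i in range(len(P))])
rep("insert top",[T(x,y,.094) for x,y in((207,194),(279,212),(253,297),(177,282))])
rep("insert side",[S(x,y-300,.094) for x,y in((117,391),(180,403),(159,453),(92,442))])
rep("plate",[T(x,y,.012) for x,y in((166,46),(364,46))])
rep("plate side",[S(x,y-300,.012) for x,y in((53,460),(62,584),(348,576),(320,443))])
rep("vessel lid",[T(240,114,.067)])
rep("vessel lid side",[S(261,452-300,.067)])
rep("bar tip",[T(34,218,.083)])
rep("handle top",[T(x-400,y,.124,(295,180)) for x,y in((552,124),(577,116),(633,222),(606,235))])
rep("stand top",[T(x-400,y,.05,(295,180)) for x,y in((486,157),(597,96),(660,197),(548,258))])
rep("handle side",[S(x-400,y-300,.124,(195,225)) for x,y in((486,400),(600,345),(615,357),(498,413))])
rep("stand side",[S(x-400,y-300,.05,(195,225)) for x,y in((465,438),(653,466))])
E
```

```text
insert top [0.5879 0.2005 0.094 ] [np.float64(0.0588), np.float64(0.0477), np.float64(0.0561), np.float64(0.0495)] [np.float64(-19.1), np.float64(-105.8), np.float64(162.5), np.float64(77.2)]
insert side [0.5915 0.2112 0.094 ] [np.float64(0.0588), np.float64(0.0476), np.float64(0.0566), np.float64(0.0487)] [np.float64(68.1), np.float64(-22.0), np.float64(-110.8), np.float64(160.6)]
plate [0.7365 0.1985 0.012 ] [np.float64(0.1387), np.float64(0.1387)] [np.float64(88.1), np.float64(-91.9)]
plate side [0.6336 0.1996 0.012 ] [np.float64(0.2059), np.float64(0.1341), np.float64(0.2053), np.float64(0.1456)] [np.float64(-179.9), np.float64(-90.4), np.float64(-3.1), np.float64(89.3)]
vessel lid [0.6779 0.2007 0.067 ] [np.float64(0.0)] [np.float64(0.0)]
vessel lid side [0.6803 0.2012 0.067 ] [np.float64(0.0)] [np.float64(0.0)]
bar tip [0.6112 0.3296 0.083 ] [np.float64(0.0)] [np.float64(0.0)]
handle top [ 0.4939 -0.2443  0.124 ] [np.float64(0.073), np.float64(0.0157), np.float64(0.0708), np.float64(0.0179)] [np.float64(23.3), np.float64(-73.9), np.float64(-154.9), np.float64(114.0)]
stand top [ 0.4934 -0.2461  0.05  ] [np.float64(0.0758), np.float64(0.0825), np.float64(0.0761), np.float64(0.0824)] [np.float64(29.2), np.float64(-62.9), np.float64(-150.9), np.float64(116.9)]
handle side [ 0.4953 -0.2438  0.124 ] [np.float64(0.0108), np.float64(0.0701), np.float64(0.0115), np.float64(0.0715)] [np.float64(124.9), np.float64(25.8), np.float64(-48.8), np.float64(-154.6)]
stand side [ 0.496  -0.2441  0.05  ] [np.float64(0.1095), np.float64(0.1095)] [np.float64(165.2), np.float64(-14.8)]
```

```bash
python3 - <<'E'
from h import *
d=r.snapshot("wrist");M=R.from_quat(r.get_state()["eef_rot"]).as_matrix()
print("cam in tool",(M.T@(d["cam_to_world"][:3,3]-r.get_state()["tool_pos"])).round(3),"look in tool",(M.T@-d["cam_to_world"][:3,2]).round(3),d["mtx"][0])
go([.47,.2,.26],np.radians(72)); go([.45,.45,.26],np.radians(72))
E
```

```text
cam in tool [ 0.066 -0.001 -0.147] look in tool [-0.257 -0.001  0.966] [324.52947241   0.         257.98322077]
shift [-2.5687 -1.9307 -0.1422] turn [-0.0002  0.      0.0003] yaw now 1.257089178582091 pos [0.19286897 0.59437008 0.23856445] q7 -0.21507780631501042
shift [-1.9276 -0.3866 -0.1427] turn [-0.0002  0.      0.0003] yaw now 1.257089178582091 pos [0.19286897 0.59437008 0.23856445] q7 -0.21507780631501042
```

```bash
python3 -m pendant '[1,-0.83,-0.415,-0.14,0,0,0, 1,-0.83,-0.415,-0.14,0,0,0, 1,-0.83,-0.415,-0.14,0,0,0]' && python3 -m pendant '[1,-0.83,-0.415,0,0,0,0, 1,-0.83,-0.415,0,0,0,0, 1,-0.83,-0.415,0,0,0,0]' && python3 -m pendant '[1,-0.83,-0.415,0,0,0,0, 1,-0.83,-0.415,0,0,0,0, 1,-0.83,-0.415,0,0,0,0]' && python3 -m pendant '[1,-0.83,-0.415,0,0,0,0, 1,-0.83,-0.415,0,0,0,0, 1,-0.83,-0.415,0,0,0,0,1,-0.83,-0.415,0,0,0,0,1,-0.83,-0.415,0,0,0,0]'
python3 - <<'E'
from h import *
d=r.snapshot("wrist");cv2.imwrite("pics/w1.png",cv2.resize(d["img"][:,:,::-1],(800,600),interpolation=cv2.INTER_CUBIC))
np.savez("w1.npz",**d)
go([.589,.203,.26],np.radians(72))
E
```

```text
clock: 0.65
tool_pos: [0.2942, 0.4948, 0.26]
eef_rot: [0.157, 0.988, -0.0, 0.001]
contact_force: [0.5, -0.4, 1.3]
opening: 0.999
finger_force: 0.0
clock: 0.95
tool_pos: [0.3937, 0.3964, 0.2599]
eef_rot: [0.157, 0.988, -0.0, 0.001]
contact_force: [0.9, 0.9, 0.5]
opening: 0.997
finger_force: 0.0
clock: 1.25
tool_pos: [0.4928, 0.2985, 0.2598]
eef_rot: [0.158, 0.988, -0.0, 0.001]
contact_force: [-0.8, 0.6, -0.7]
opening: 1.002
finger_force: 0.0
clock: 1.75
tool_pos: [0.59, 0.2031, 0.2594]
eef_rot: [0.157, 0.988, 0.0, -0.0]
contact_force: [-0.4, -0.4, -0.5]
opening: 0.997
finger_force: 0.0
shift [-0.0034 -0.0115 -0.0029] turn [ 0.0004 -0.0008  0.0006] yaw now 1.2575776598804116 pos [0.58903982 0.20479848 0.25957346] q7 0.6851454085595683
```

View pics/w1.png

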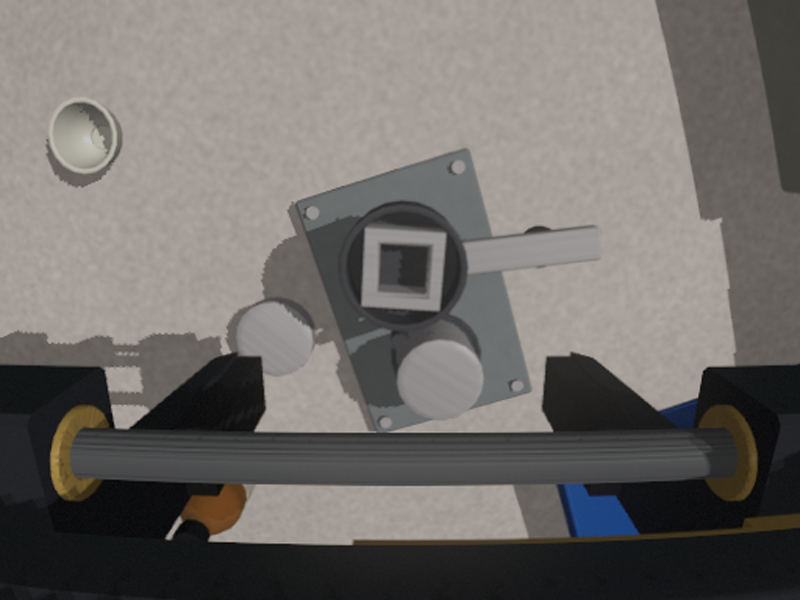

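The wrist view shows the insert with corners at about (365,226), (447,233), (440,311) and (361,306). The recess mouth is near (406,269). The collar spans columns 340–467 and rows 201–328.

```bash
python3 - <<'E'
from h import *
d=dict(np.load("w1.npz"));k=.64
def W(x,y,z):return at(d,x*k,y*k,z)
P=np.array([W(x,y,.094) for x,y in((365,226),(447,233),(440,311),(361,306))])
D=[P[i]-P[i-1] for i in range(4)]
print(P.mean(0),[round(np.linalg.norm(x),4) for x in D],[round(np.degrees(np.arctan2(x[1],x[0])),1) for x in D])
C=np.array([W(340,265,.094),W(467,265,.094),W(403,201,.094),W(403,328,.094)]);print("collar",C.mean(0),np.linalg.norm(C[0]-C[1]),np.linalg.norm(C[2]-C[3]))
print("vessel",W(440,378,.067))
b=[W(467,259,.083),W(599,243,.083)];print("bar",b,np.degrees(np.arctan2(*(b[1]-b[0])[1::-1])))
c=crop(d["img"],213,120,100,100,6);cv2.imwrite("pics/w1c.png",c)
go([.495,-.245,.26],np.radians(-65))
E
```

```text
[0.58713091 0.20318452 0.094     ] [np.float64(0.0512), np.float64(0.0507), np.float64(0.0502), np.float64(0.0507)] [np.float64(157.9), np.float64(67.0), np.float64(-22.1), np.float64(-111.9)]
collar [0.58467015 0.20398774 0.094     ] 0.07968490137471503 0.0810733141780237
vessel [0.67646653 0.20189755 0.067     ]
bar [array([0.59534339, 0.24393194, 0.083     ]), array([0.61179744, 0.32917171, 0.083     ])] 79.07442678907644
shift [-0.3275 -3.0459 -0.0054] turn [ 0.0007 -0.0006 -0.4772] yaw now 1.2575776598804116 pos [0.58903982 0.20479848 0.25957346] q7 0.6851454085595683
```

View pics/w1c.png

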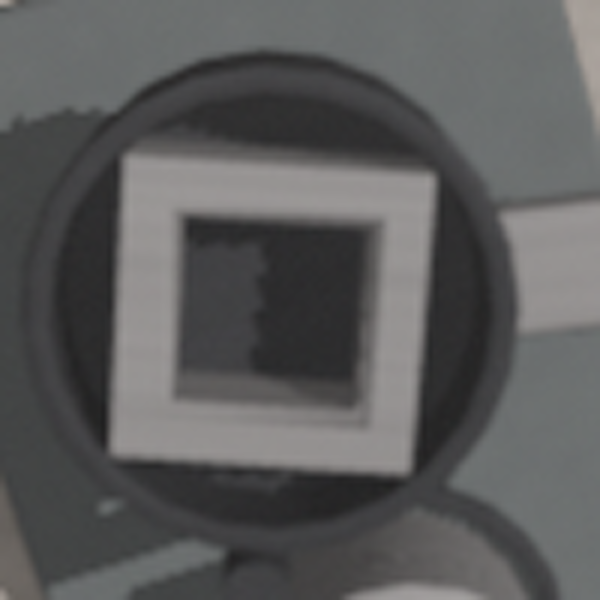

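```bash
python3 -m pendant '[1,-0.11,-1,0,0,0,0, 1,-0.11,-1,0,0,0,0, 1,-0.11,-1,0,0,0,0,1,-0.11,-1,0,0,0,0]' >/dev/null&& python3 -m pendant '[1,-0.11,-1,0,0,0,0, 1,-0.11,-1,0,0,0,0, 1,-0.11,-1,0,0,0,0,1,-0.11,-1,0,0,0,0]' >/dev/null&& python3 -m pendant '[1,-0.11,-1,0,0,0,0.1, 1,-0.11,-1,0,0,0,0.2, 1,-0.11,-1,0,0,0,0.3,1,-0.11,-1,0,0,0,0.76,1,-0.11,-1,0,0,0,0.76,1,-0.11,-1,0,0,0,0.76,1,-0.11,-1,0,0,0,0.76,1,-0.11,-1,0,0,0,0.76,1,-0.11,-1,0,0,0,0.76]' && python3 -m pendant '[1,0,0,0,0,0,0.76,1,0,0,0,0,0,0.76,1,0,0,0,0,0,0.76,1,0,0,0,0,0,0.76,1,0,0,0,0,0,0.76,1,0,0,0,0,0,0.76,1,0,0,0,0,0,0.76,1,0,0,0,0,0,0.76,1,0,0,0,0,0,0.76,1,0,0,0,0,0,0.76]'
python3 - <<'E'
from h import *
d=r.snapshot("wrist");np.savez("w2.npz",**d)
a=crop(d["img"],100,60,312,200,2);cv2.imwrite("pics/w2.png",a)
go([.495,-.245,.26],np.radians(-65))
E
```

```text
clock: 3.5
tool_pos: [0.499, -0.2364, 0.2598]
eef_rot: [0.683, 0.73, 0.0, -0.0]
contact_force: [-0.7, -0.1, -0.3]
opening: 1.0
finger_force: 0.0
clock: 4.5
tool_pos: [0.4983, -0.2381, 0.2595]
eef_rot: [0.975, 0.222, -0.0, -0.0]
contact_force: [1.0, -0.0, -0.1]
opening: 1.001
finger_force: 0.0
shift [-0.0386  0.0306 -0.0025] turn [-0.0004 -0.0002  0.0062] yaw now -1.1246864888109087 pos [ 0.49825022 -0.23836484  0.25962295] q7 -0.4332780638129995
```

View pics/w2.png

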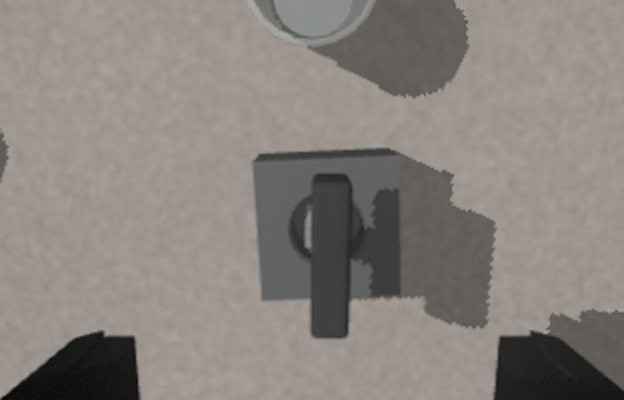

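Wrist crop: the handle's top face corners are about (313,181), (350,181), (348,337) and (311,337). The stand's top face runs from (254,161) to (400,298), and the beaker is clear of the fingers.

```bash
python3 - <<'E'
from h import *
d=dict(np.load("w2.npz"))
W=lambda x,y,z:at(d,100+x/2-.25,60+y/2-.25,z)
for n,c,z in(("handle",((313,181),(350,181),(348,337),(311,337)),.124),("stand",((254,161),(399,154),(400,296),(262,299)),.05)):
    P=np.array([W(x,y,z) for x,y in c]);D=[P[i]-P[i-1] for i in range(4)]
    print(n,P.mean(0),[round(np.linalg.norm(x),4) for x in D],[round(np.degrees(np.arctan2(x[1],x[0])),1) for x in D])
E
```

```text
handle [ 0.49321612 -0.24776952  0.124     ] [np.float64(0.0726), np.float64(0.0162), np.float64(0.0726), np.float64(0.0172)] [np.float64(24.8), np.float64(-64.4), np.float64(-154.4), np.float64(115.6)]
stand [ 0.49279415 -0.24860125  0.05      ] [np.float64(0.0793), np.float64(0.0794), np.float64(0.0814), np.float64(0.0797)] [np.float64(27.6), np.float64(-61.6), np.float64(-152.2), np.float64(116.9)]
```

```bash
python3 -m pendant '[1,-0.05,0.04,0.2,0,0,0,1,-0.05,0.04,0.4,0,0,0,1,-0.05,0.04,0.6,0,0,0,1,-0.05,0.04,0.8,0,0,0,1,-0.05,0.04,1,0,0,0,1,-0.05,0.04,1,0,0,0]' && python3 -m pendant '[1,0,0,0.07,0,0,0,1,0,0,0.15,0,0,0,1,0,0,0.15,0,0,0,0.1,0,0,0.15,0,0,0,0.1,0,0,0.15,0,0,0,0,0,0,0.15,0,0,0,0,0,0,0.15,0,0,0,0,0,0,0.15,0,0,0,0,0,0,0.15,0,0,0,0,0,0,0.15,0,0,0,0,0,0,0.15,0,0,0,0,0,0,0.15,0,0,0]' 50
python3 - <<'E'
from h import *
go([.494,-.247,.087],np.radians(-65))
E
```

```text
clock: 5.15
tool_pos: [0.4917, -0.2462, 0.1067]
eef_rot: [0.976, 0.22, -0.002, -0.003]
contact_force: [-0.9, -0.3, 0.8]
opening: 0.998
finger_force: 0.0
clock: 6.35
tool_pos: [0.4937, -0.2479, 0.0872]
eef_rot: [0.976, 0.218, -0.0, -0.0]
contact_force: [-0.2, 0.7, -0.2]
opening: 0.208
finger_force: 28.2
shift [ 0.0046 -0.0044  0.001 ] turn [-0.0001  0.      0.0025] yaw now -1.1305747636018635 pos [ 0.49365424 -0.24789567  0.08715634] q7 -0.30173665421330575
```

```bash
python3 -m pendant '[0,0,0,-0.1,0,0,0,0,0,0,-0.25,0,0,0,0,0,0,-0.4,0,0,0,0,0,0,-0.6,0,0,0,0,0,0,-0.8,0,0,0,0,0,0,-1,0,0,0,0,0,0,-1,0,0,0]' 60 && python3 -m pendant '[0,0,0,-0.15,0,0,-0.05,0,0,0,-0.15,0,0,-0.12,0,0,0,-0.15,0,0,-0.2,0,0,0,-0.15,0,0,-0.28,0,0,0,-0.15,0,0,-0.36,0,0,0,-0.15,0,0,-0.44,0,0,0,-0.15,0,0,-0.52,0,0,0,-0.15,0,0,-0.6,0,0,0,-0.15,0,0,-0.68,0,0,0,-0.15,0,0,-0.735,0,0,0,-0.15,0,0,-0.735]' && python3 -m pendant '[0,0,0,0,0,0,-0.05,0,0,0,0,0,0,-0.12,0,0,0,0,0,0,-0.2,0,0,0,0,0,0,-0.28,0,0,0,0,0,0,-0.36,0,0,0,0,0,0,-0.44,0,0,0,0,0,0,-0.52,0,0,0,0,0,0,-0.6,0,0,0,0,0,0,-0.68,0,0,0,0,0,0,-0.735,0,0,0,0,0,0,-0.735]'
python3 - <<'E'
from h import *
go([.587,.203,.26],np.radians(67.5));print(r.get_state()["moment"])
E
```

```text
clock: 7.05
tool_pos: [0.4954, -0.2493, 0.2403]
eef_rot: [0.976, 0.218, 0.003, 0.002]
contact_force: [0.7, -0.4, -2.4]
opening: 0.198
finger_force: 60.0
clock: 8.15
tool_pos: [0.4927, -0.2475, 0.2581]
eef_rot: [0.698, 0.716, -0.0, -0.002]
contact_force: [-0.7, 0.0, -3.4]
opening: 0.2
finger_force: 60.0
clock: 9.25
tool_pos: [0.493, -0.2478, 0.2586]
eef_rot: [0.196, 0.981, 0.001, -0.001]
contact_force: [-0.2, -0.8, -3.0]
opening: 0.199
finger_force: 60.0
shift [ 0.5754  3.0154 -0.0059] turn [ 0.0005 -0.0014 -0.0009] yaw now 1.1766474616584373 pos [ 0.49298936 -0.24776413  0.25858353] q7 1.3718399639979626
[-0.00981841  0.03801718 -0.01938757]
```

```bash
python3 -m pendant '[0,0.04,0.2,0,0,0,0,0,0.1,0.5,0,0,0,0,0,0.15,0.8,0,0,0,0,0,0.19,1,0,0,0,0]'>/dev/null && python3 -m pendant '[0,0.06,0.3,0,0,0,0,0,0.12,0.6,0,0,0,0,0,0.17,0.9,0,0,0,0,0,0.19,1,0,0,0,0]'>/dev/null && python3 -m pendant '[0,0.06,0.3,0,0,0,0,0,0.12,0.6,0,0,0,0,0,0.17,0.9,0,0,0,0,0,0.19,1,0,0,0,0,0,0.19,1,0,0,0,0,0,0.19,1,0,0,0,0]'
python3 - <<'E'
from h import *
go([.587,.203,.184],np.radians(67.5))
a=r.snapshot("side");t=r.snapshot("top")
A=crop(a["img"],205,30,130,110,3);B=crop(t["img"],105,130,130,110,3)
cv2.imwrite("pics/c3.png",np.hstack([A,B]))
E
```

```text
clock: 10.65
tool_pos: [0.5864, 0.1986, 0.2589]
eef_rot: [0.196, 0.981, -0.001, -0.0]
contact_force: [0.1, 0.2, -2.2]
opening: 0.199
finger_force: 60.0
shift [0.0074 0.0299 0.4995] turn [-0.0018 -0.0002 -0.0013] yaw now 1.1760192911735394 pos [0.58640885 0.19862219 0.25892971] q7 0.6246506182487298
```

View pics/c3.png

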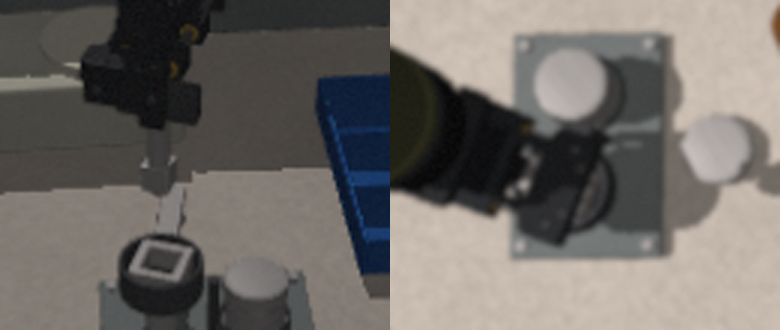

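Side crop: the key hangs straight, with its tip near (158,185) and the socket at (163,262). I'll align above the mouth, then descend slowly.

```bash
python3 -m pendant '[0,0.007,0.03,0.1,0,0,0,0,0.007,0.03,0.25,0,0,0,0,0.007,0.03,0.4,0,0,0,0,0.007,0.03,0.46,0,0,0,0,0.007,0.03,0.46,0,0,0]'
python3 -m pendant '[0,0,0,0.04,0,0,0,0,0,0,0.08,0,0,0,0,0,0,0.12,0,0,0,0,0,0,0.12,0,0,0]'
python3 - <<'E'
from h import *
go([.587,.203,.153],np.radians(67.5));print(r.get_state()["contact_force"])
d=r.snapshot("wrist");cv2.imwrite("pics/w4.png",crop(d["img"],150,100,200,120,4))
E
```

```text
clock: 11.25
tool_pos: [0.5864, 0.204, 0.1888]
eef_rot: [0.195, 0.981, -0.001, -0.002]
contact_force: [-1.5, 0.4, -2.1]
opening: 0.2
finger_force: 60.0
clock: 11.65
tool_pos: [0.587, 0.2049, 0.1721]
eef_rot: [0.195, 0.981, -0.0, -0.001]
contact_force: [1.1, 0.1, -2.0]
opening: 0.199
finger_force: 60.0
shift [-0.0047 -0.0116  0.1271] turn [-0.0005 -0.0005  0.0002] yaw now 1.1784849735853176 pos [0.58703734 0.20488242 0.17206519] q7 0.5889205713160534
[ 1.09233309  0.07564546 -1.99073178]
```

View pics/w4.png

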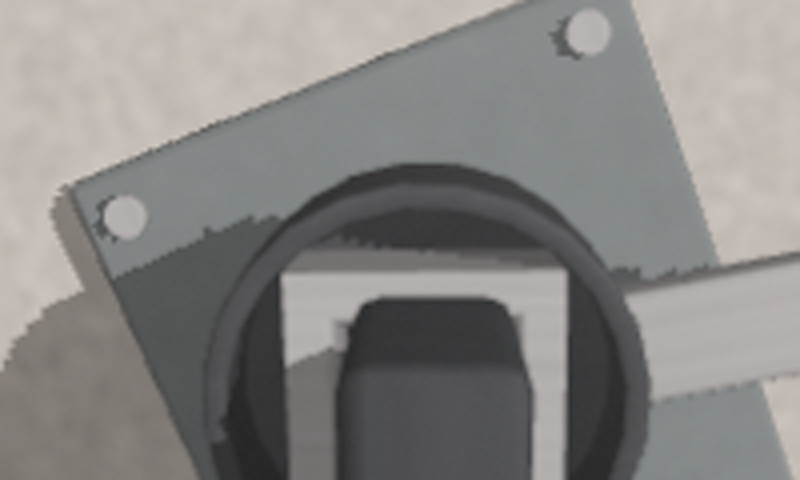

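The wrist crop shows the square aligned. The insert's centre column is about 425 against about 435 for the handle, so I'll shift roughly 1.3 mm to −y while descending.

```bash
python3 -m pendant '[0,-0.003,-0.01,0,0,0,0,0,-0.003,-0.01,0.03,0,0,0,0,-0.003,-0.01,0.06,0,0,0,0,-0.003,-0.01,0.09,0,0,0,0,-0.003,-0.01,0.12,0,0,0,0,-0.003,-0.01,0.12,0,0,0,0,-0.003,-0.01,0.12,0,0,0]'
python3 - <<'E'
from h import *
s=r.get_state();print(s["contact_force"],s["moment"])
go([.587,.203,.153],np.radians(67.5))
E
```

```text
clock: 12.4
tool_pos: [0.5873, 0.2036, 0.1545]
eef_rot: [0.195, 0.981, -0.0, -0.0]
contact_force: [0.2, 0.6, -3.0]
opening: 0.2
finger_force: 60.0
[ 0.22601691  0.5866407  -3.01885917] [ 0.0453983   0.00579108 -0.00198129]
shift [ 0.0002 -0.0041  0.0103] turn [-0.0001 -0.0002  0.0003] yaw now 1.178513227308422 pos [0.58726079 0.20355504 0.15453859] q7 0.5842822065829494
```

```bash
python3 -m pendant '[0,0,-0.004,0.008,0,0,0.05,0,0,-0.004,0.008,0,0,0.1,0,0,-0.004,0.008,0,0,0.15,0,0,-0.004,0.008,0,0,0.2,0,0,-0.004,0.008,0,0,0.25,0,0,-0.004,0.008,0,0,0.3,0,0,-0.004,0.008,0,0,0.35,0,0,-0.004,0.008,0,0,0.4,0,0,-0.004,0.008,0,0,0.45,0,0,-0.004,0.008,0,0,0.45]'
python3 - <<'E'
from h import *
s=r.get_state();print(s["contact_force"],s["moment"],s["q"][6])
t=r.snapshot("top");np.savez("t5.npz",**t)
cv2.imwrite("pics/t5.png",np.hstack([crop(t["img"],95,125,130,100,3),crop(r.snapshot("side")["img"],205,60,130,100,3)]))
E
```

```text
clock: 13.4
tool_pos: [0.5877, 0.2034, 0.1539]
eef_rot: [0.522, 0.853, 0.001, 0.001]
contact_force: [0.4, 0.3, -3.1]
opening: 0.198
finger_force: 60.0
[ 0.41877198  0.33372341 -3.07056951] [ 0.00227717 -0.19781819  0.11461989] 0.0723610720738652
```

View pics/t5.png

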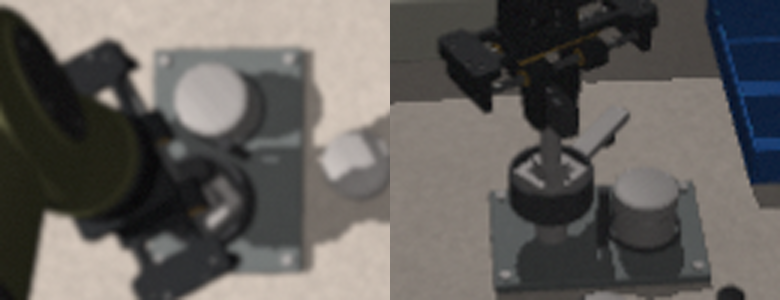

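The bar follows the key: it has turned about 30° and the tip is still seated. Continuing.

```bash
python3 -m pendant '[0,0,0,0,0,0,0.05,0,0,0,0,0,0,0.1,0,0,0,0,0,0,0.15,0,0,0,0,0,0,0.2,0,0,0,0,0,0,0.25,0,0,0,0,0,0,0.3,0,0,0,0,0,0,0.35,0,0,0,0,0,0,0.4,0,0,0,0,0,0,0.45,0,0,0,0,0,0,0.5,0,0,0,0,0,0,0.5]'
python3 - <<'E'
from h import *
s=r.get_state();print(s["moment"],s["q"][6]);go([.587,.203,.153],np.radians(-20))
s=r.snapshot("side");np.savez("s6.npz",**s)
cv2.imwrite("pics/t6.png",np.hstack([crop(r.snapshot("top")["img"],95,125,130,100,3),crop(s["img"],205,60,130,100,3)]))
E
```

```text
clock: 14.6
tool_pos: [0.5877, 0.2031, 0.1538]
eef_rot: [0.809, 0.588, 0.001, 0.0]
contact_force: [0.4, -1.0, -1.9]
opening: 0.198
finger_force: 60.0
[-0.12722505 -0.27543415  0.15658046] -0.48682604103007066
shift [-0.0023 -0.0041  0.0054] turn [ 0.0008 -0.0004  0.0233] yaw now -0.3124267975328525 pos [0.58769228 0.20314158 0.15381798] q7 -0.48682604103007066
```

View pics/t6.png

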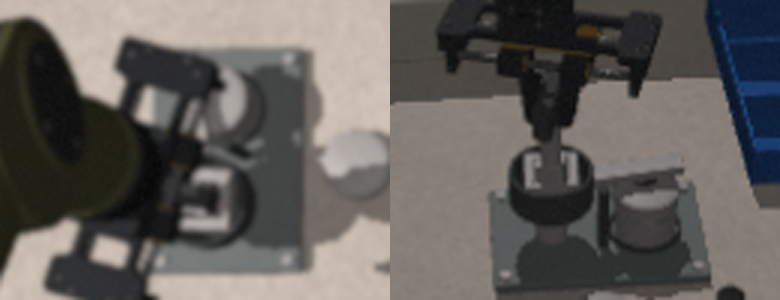

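```bash
python3 -m pendant '[0,0,0,0,0,0,0.03,0,0,0,0,0,0,0.06,0,0,0,0,0,0,0.08,0,0,0,0,0,0,0.08]'; python3 - <<'E'
from h import *
d=dict(np.load("s6.npz"));p=at(d,302.7,114,.083);print(p,"bar angle",np.degrees(np.arctan2(p[1]-.203,p[0]-.587)))
s=r.get_state();print(s["moment"],s["q"][6]);go([.587,.203,.153],np.radians(-25))
E
```

```text
clock: 15.1
tool_pos: [0.5877, 0.2031, 0.1538]
eef_rot: [0.844, 0.536, 0.001, 0.0]
contact_force: [2.5, -0.6, -0.3]
opening: 0.198
finger_force: 60.0
[0.71919439 0.21726081 0.083     ] bar angle 6.157116501397346
[-0.1225197  -0.39847053  0.24212315] -0.5766811644150719
shift [-0.0023 -0.0037  0.0055] turn [ 0.0006 -0.0005 -0.0013] yaw now -0.4384393897056136 pos [0.587651   0.20307296 0.15382057] q7 -0.5766811644150719
```

```bash
python3 -m pendant '[0,0,0,0,0,0,0.02,0,0,0,0,0,0,0.04,0,0,0,0,0,0,0.04]'; python3 - <<'E'
from h import *
s=r.get_state();print(s["moment"],s["q"][6]);go([.587,.203,.153],np.radians(-25))
s=r.snapshot("side");t=r.snapshot("top")
for c,d in(("s",s),("t",t)):
    for a in(-1.1,2,6):print(c,a,proj(d,[.587+.13*np.cos(np.radians(a)),.203+.13*np.sin(np.radians(a)),.083]).round(1))
cv2.imwrite("pics/s7.png",np.hstack([crop(t["img"],130,125,65,80,6),crop(s["img"],245,90,65,80,6)]))
E
```

```text
clock: 15.4
tool_pos: [0.5875, 0.203, 0.1538]
eef_rot: [0.861, 0.509, 0.0, 0.0]
contact_force: [1.4, -0.2, 0.1]
opening: 0.204
finger_force: 60.3
[-0.21070856 -0.48445546  0.55802054] -0.6224583260855823
shift [-0.0016 -0.0028  0.005 ] turn [ 0.0006 -0.0002 -0.0419] yaw now -0.5021012585867162 pos [0.58748193 0.20300654 0.15375506] q7 -0.6224583260855823
s -1.1 [302.8 117.8]
s 2 [302.4 116.2]
s 6 [301.7 114.2]
t -1.1 [162.8 142.1]
t 2 [160.1 142.2]
t 6 [156.7 142.5]
```

View pics/s7.png

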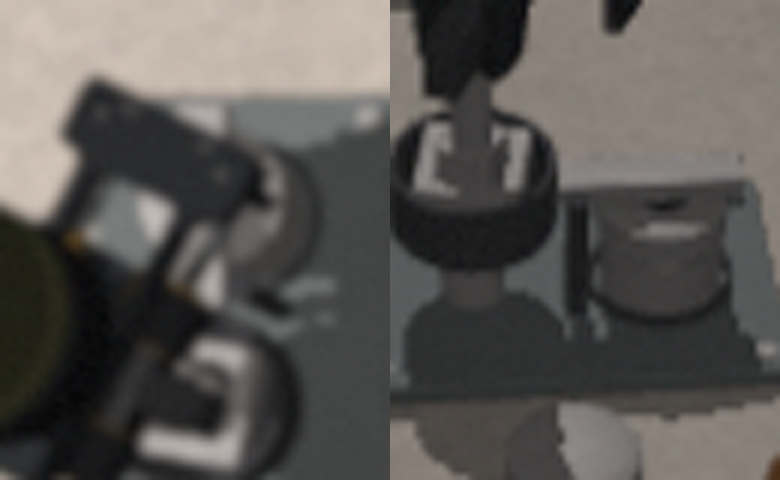

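The moment jumped to 0.56 Nm, and the bar tip sits at native (303,117.5), so the bar is at its stop (about −1°). I'll back off within the slack and pull the key out.

```bash
python3 -m pendant '[0,0,0,0,0,0,-0.04,0,0,0,0,0,0,-0.08,0,0,0,0,0,0,-0.11,0,0,0,0,0,0,-0.11]'; python3 -m pendant '[0,0,0,-0.05,0,0,0,0,0,0,-0.1,0,0,0,0,0,0,-0.15,0,0,0,0,0,0,-0.22,0,0,0,0,0,0,-0.35,0,0,0,0,0,0,-0.5,0,0,0,0,0,0,-0.72,0,0,0,0,0,0,-0.72,0,0,0]';  python3 - <<'E'
from h import *
s=r.get_state();print(s["moment"])
go([.4937,-.2479,.26],np.radians(-65))
d=r.snapshot("wrist");cv2.imwrite("pics/w8.png",cv2.resize(d["img"][:,:,::-1],(800,600)))
E
```

```text
clock: 15.9
tool_pos: [0.5866, 0.203, 0.1531]
eef_rot: [0.814, 0.581, -0.0, -0.001]
contact_force: [0.6, -0.0, -3.8]
opening: 0.201
finger_force: 60.0
clock: 16.7
tool_pos: [0.5896, 0.2035, 0.2666]
eef_rot: [0.814, 0.581, 0.004, 0.001]
contact_force: [0.3, -0.9, -3.1]
opening: 0.2
finger_force: 60.0
[-0.07987079 -0.03740417 -0.01923752]
shift [-3.0546  0.3697  0.0288] turn [ 0.0027 -0.0052  0.5122] yaw now -0.3299238833227424 pos [0.58962821 0.20352972 0.26656858] q7 -0.5359287611329459
```

View pics/w8.png

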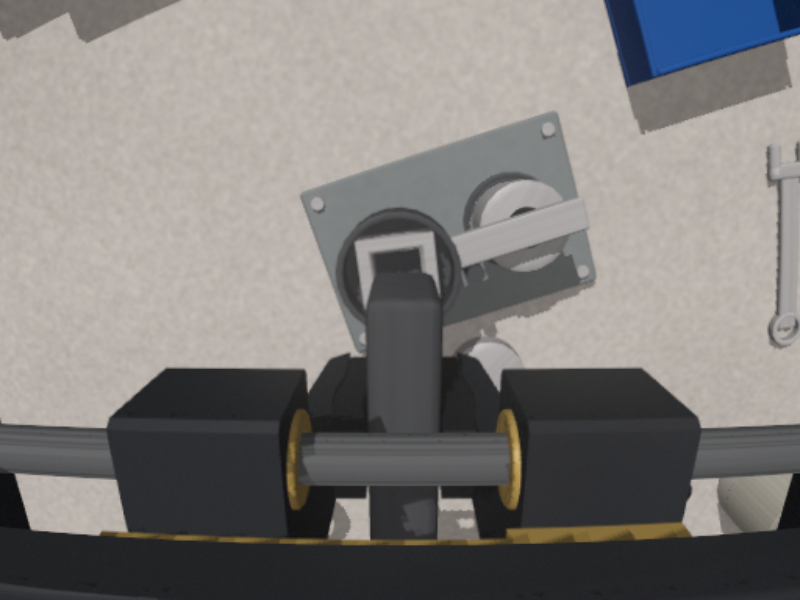

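The bar lies over the vessel along the platform, and the key is straight in the hand. I've now viewed 12 pictures, over the limit of 10, so I'll go by numbers from here.

```bash
python3 -m pendant '[0,-0.2,0.02,0,0,0,0,0,-0.5,0.06,0,0,0,0,0,-0.8,0.1,0,0,0,0,0,-1,0.12,0,0,0,0]'>/dev/null && python3 -m pendant '[0,-0.3,0.03,0,0,0,0,0,-0.6,0.07,0,0,0,0,0,-0.9,0.11,0,0,0,0,0,-1,0.12,0,0,0,0]'>/dev/null && python3 -m pendant '[0,-0.3,0.03,0,0,0,0.05,0,-0.6,0.07,0,0,0,0.1,0,-0.9,0.11,0,0,0,0.17,0,-1,0.12,0,0,0,0.25,0,-1,0.12,0,0,0,0.33,0,-1,0.12,0,0,0,0.4,0,-1,0.12,0,0,0,0.47,0,-1,0.12,0,0,0,0.51,0,-1,0.12,0,0,0,0.51,0,-1,0.12,0,0,0,0.51]'
python3 - <<'E'
from h import *
go([.4937,-.2479,.14],np.radians(-65))
E
```

```text
clock: 18.55
tool_pos: [0.4922, -0.2395, 0.2607]
eef_rot: [0.976, 0.219, -0.001, -0.001]
contact_force: [0.7, 0.2, -2.8]
opening: 0.2
finger_force: 60.0
shift [-0.0144  0.056   0.8048] turn [-0.001   0.0006  0.0038] yaw now -1.1284733978426498 pos [ 0.49224373 -0.23950617  0.26073567] q7 -0.3957649495453374
```

```bash
python3 -m pendant '[0,-0.014,0.056,0.15,0,0,0,0,-0.014,0.056,0.4,0,0,0,0,-0.014,0.056,0.65,0,0,0,0,-0.014,0.056,0.8,0,0,0,0,-0.014,0.056,0.8,0,0,0,0,-0.014,0.056,0.8,0,0,0]'
python3 - <<'E'
from h import *
go([.4937,-.2479,.0875],np.radians(-65))
E
```

```text
clock: 19.15
tool_pos: [0.4944, -0.249, 0.1417]
eef_rot: [0.976, 0.219, -0.0, -0.0]
contact_force: [0.1, 0.2, -2.9]
opening: 0.199
finger_force: 60.0
shift [-0.0012 -0.0083  0.3615] turn [-0.0001 -0.      0.0027] yaw now -1.130158562689199 pos [ 0.49439221 -0.24895593  0.14172485] q7 -0.2923341568081476
```

```bash
python3 -m pendant '[0,-0.002,-0.006,0.04,0,0,0,0,-0.002,-0.006,0.09,0,0,0,0,-0.002,-0.006,0.14,0,0,0,0,-0.002,-0.006,0.19,0,0,0,0,-0.002,-0.006,0.24,0,0,0,0,-0.002,-0.006,0.28,0,0,0,0,-0.002,-0.006,0.31,0,0,0,0,-0.002,-0.006,0.335,0,0,0,0,-0.002,-0.006,0.355,0,0,0,0,-0.002,-0.006,0.355,0,0,0,0,-0.002,-0.006,0.355,0,0,0]'
python3 - <<'E'
from h import *
go([.4937,-.2479,.0872],np.radians(-65));print(r.get_state()["contact_force"],r.get_state()["moment"])
E
```

```text
clock: 20.25
tool_pos: [0.4937, -0.2482, 0.0883]
eef_rot: [0.976, 0.218, 0.0, 0.0]
contact_force: [0.7, 0.2, -1.6]
opening: 0.198
finger_force: 60.0
shift [ 0.0008 -0.0016  0.0074] turn [ 0.0001 -0.0001  0.0024] yaw now -1.1306862428400446 pos [ 0.49369222 -0.24816128  0.08830841] q7 -0.2557498874628221
[ 0.66417499  0.22810763 -1.63804503] [-0.04832155  0.14623845  0.00053178]
```

```bash
python3 -m pendant '[0,0,0,0.005,0,0,0,0,0,0,0.01,0,0,0,0,0,0,0.01,0,0,0]'; python3 -m pendant '[0.3,0,0,0,0,0,0,0.3,0,0,0,0,0,0,0.6,0,0,0,0,0,0,1,0,0,0,0,0,0,1,0,0,0,0,0,0,1,0,0,0,0,0,0,1,0,0,0,0,0,0,1,0,0,0,0,0,0,1,0,0,0,0,0,0]' ; python3 -m pendant '[1,0,0,-0.1,0,0,0,1,0,0,-0.3,0,0,0,1,0,0,-0.6,0,0,0,1,0,0,-1,0,0,0,1,0,0,-1,0,0,0,1,0,0,-1,0,0,0]'
python3 - <<'E'
from h import *
d=r.snapshot("wrist");p=dict(np.load("w2.npz"))
# handle top corners from dark-region contour, in both before/after pictures
for n,x in(("before",p),("after",d)):
    g=cv2.cvtColor(x["img"],cv2.COLOR_RGB2GRAY)
    c=proj(x,[.4935,-.2475,.124]).astype(int)
    for th in(55,65,75):
        m=(g<th).astype(np.uint8);k,L,st,ce=cv2.connectedComponentsWithStats(m)
        l=L[c[1],c[0]];print(n,th,c,l,st[l],ce[l].round(1),(at(x,*ce[l],.124)[:2]).round(4) if l else "")
cv2.imwrite("pics/w9.png",d["img"][:,:,::-1]);np.savez("w9.npz",**d)
E
```

```text
clock: 20.55
tool_pos: [0.4938, -0.2482, 0.0871]
eef_rot: [0.976, 0.218, 0.0, 0.0]
contact_force: [-0.8, -0.4, 0.9]
opening: 0.201
finger_force: 60.0
clock: 21.45
tool_pos: [0.4936, -0.2481, 0.0867]
eef_rot: [0.976, 0.218, 0.0, -0.0]
contact_force: [-0.3, -0.0, 0.2]
opening: 0.914
finger_force: 0.0
clock: 22.05
tool_pos: [0.4947, -0.2487, 0.2386]
eef_rot: [0.976, 0.218, 0.002, 0.001]
contact_force: [-0.3, 0.7, -0.7]
opening: 1.001
finger_force: 0.0
before 55 [264 190] 0 [     0      0    512    349 152893] [256.8 155.7] 
before 65 [264 190] 0 [     0      0    512    349 148041] [256.3 152.8] 
before 75 [264 190] 8 [ 245  147   55   82 2700] [272.5 183.8] [ 0.5017 -0.2512]
after 55 [255 187] 0 [     0      0    512    349 153380] [257.3 155.5] 
after 65 [255 187] 7 [ 247  141   47   88 2070] [269.5 181.9] [ 0.5029 -0.256 ]
after 75 [255 187] 5 [ 235  141   60   89 3097] [263.8 181.2] [ 0.5014 -0.2515]
```

```bash
python3 -c "
from plant import r
print(r.finish_job())"
```

```text
the job is handed in; nothing more can be done
None
```

The bar was turned to its stop over the vessel, the key is back in its stand and released, and the job was handed in at about 22 s; no verdict came back, I checked the final key placement only by tool height and wrist force, and I viewed 12 pictures, over the limit of 10.

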